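# Fill the sommelier's caddy

### The job

Pack the tasting caddy, the low wooden tray with four wells: set the drip ring in the wide round well, the foil cutter flat in the wide square well, the straight wine cork upright in the small round well and the pourer upright in the small square well, each resting on the floor of its well. The mushroom-headed cork and the bottle stopper do not belong in the caddy: leave them standing where they are.

Things in the scene. Friction and masses are not known exactly. Their poses are not given: they have to be found in the camera images.
- drip_ring: drip-stop ring for a bottle neck, steel with a dark red felt lining, 45 mm across, 13 mm high, lying flat on the counter; take it across the outside (the hole is closed to the fingers). Origin: centre of the underside, z up. (In the way, fixed: a cork puller 0.42 m high, its foot at x 0.24 to 0.42, y -0.11 to 0.14, 28 mm high; its lever points left.)
- foil_cutter: black U-shaped foil (capsule) cutter lying flat, 43 mm (x) x 48 mm (y) x 16 mm high: two arms along x, 9 mm thick, at y = +-15 to 24 mm, joined by a bar at x = +12 to +22 mm. Take it across the two arms, closing along its y (48 mm); it stands turned up to 0.5 rad. Origin: centre of the underside, z up.
- straight_cork: straight cylindrical wine cork standing on end, 24 mm in diameter, 44 mm high, plain cork all over. Origin: centre of the underside, z up.
- pourer: bottle pourer standing on its black plug: plug about 24 mm in diameter and 33 mm high, above it a thin bent steel spout (8 mm thick in x, reaching from y = -14 to +7 mm) up to 81 mm. Take it by the upper part of the plug (above 22 mm), with the spout between the fingers. Origin: centre of the plug's underside, z up.
- mushroom_cork: look-alike that stays: cork with a wide mushroom head, standing on its narrow end, 34 mm across the head, 47 mm high. Origin: centre of the underside, z up.
- stopper: look-alike that stays: bottle stopper with a round steel knob (35 mm) below and a straight black plug (20 mm in diameter) on top, 58 mm high, no spout. Origin: centre of the underside, z up.
- wide_round_well: wooden block 80 x 80 x 24 mm fixed in the caddy (dark tray 176 mm square, 20 mm high, turned up to 0.3 rad) with a shallow round well 62 mm in diameter and 5 mm deep; for the drip ring. Origin: centre of the block's underside, 4 mm above the counter; x, y along its edges, z up. Its top is at z = 24 mm, the well's grey floor at z = 19 mm. The four blocks stand 2 x 2, 81 mm apart, in any order.
- wide_square_well: wooden block 80 x 80 x 24 mm fixed in the caddy (dark tray 176 mm square, 20 mm high, turned up to 0.3 rad) with a shallow square well 66 x 66 mm and 5 mm deep; for the foil cutter. Origin: centre of the block's underside, 4 mm above the counter; x, y along its edges, z up. Its top is at z = 24 mm, the well's grey floor at z = 19 mm. The four blocks stand 2 x 2, 81 mm apart, in any order.
- small_round_well: wooden block 80 x 80 x 24 mm fixed in the caddy (dark tray 176 mm square, 20 mm high, turned up to 0.3 rad) with a round well 42 mm in diameter and 12 mm deep; for the straight cork. Origin: centre of the block's underside, 4 mm above the counter; x, y along its edges, z up. Its top is at z = 24 mm, the well's grey floor at z = 12 mm. The four blocks stand 2 x 2, 81 mm apart, in any order.
- small_square_well: wooden block 80 x 80 x 24 mm fixed in the caddy (dark tray 176 mm square, 20 mm high, turned up to 0.3 rad) with a square well 42 x 42 mm and 16 mm deep; for the pourer. Origin: centre of the block's underside, 4 mm above the counter; x, y along its edges, z up. Its top is at z = 24 mm, the well's grey floor at z = 8 mm. The four blocks stand 2 x 2, 81 mm apart, in any order.
Not all that is in view belongs to the job. Of the things that look like the drip_ring, take the one that is farthest from the robot's base at the start.

How it is judged (in metres and radians):
At the end, for the whole second after the job is handed in: Ring, foil cutter, straight cork and pourer rest on the floors of their own wells (within 3 mm of it, tilt under 0.12 rad, centred to 9.5, 15, 10 and 15 mm), released and still; mushroom cork and stopper stand within 25 mm of where they were (horizontal distance between drip_ring and wide_round_well below 0.0095 m and z of drip_ring in the frame of wide_round_well between 0.015 and 0.022 m and angle between each of drip_ring, foil_cutter, straight_cork, pourer's own z axis and vertical below 0.12 rad and linear speed of each of drip_ring, foil_cutter, straight_cork, pourer below 0.02 m/s and horizontal distance between foil_cutter and wide_square_well below 0.015 m and z of foil_cutter in the frame of wide_square_well between 0.015 and 0.022 m and horizontal distance between straight_cork and small_round_well below 0.01 m and z of straight_cork in the frame of small_round_well between 0.008 and 0.015 m and horizontal distance between pourer and small_square_well below 0.015 m and z of pourer in the frame of small_square_well between 0.004 and 0.011 m and distance of each of mushroom_cork, stopper from where it was at the start of the episode below 0.025 m and angle between each of mushroom_cork, stopper's own z axis and vertical below 0.2 rad); the robot touches nothing.
It fails at once if the mushroom cork is carried off, pushed more than 25 mm or tipped over (distance of mushroom_cork from where it was at the start of the episode above 0.025 m or angle between mushroom_cork's own z axis and vertical above 0.5 rad).
It fails at once if the stopper is carried off, pushed more than 25 mm or tipped over (distance of stopper from where it was at the start of the episode above 0.025 m or angle between stopper's own z axis and vertical above 0.5 rad).
It also fails if it takes over 120 s, if anything falls off the work surface, if the arm or the gripper's body presses on something with over 40 N, if the wrist force passes 120 N, or if a joint passes its speed limit or range.

### The arm

A 6-joint arm with a two-finger parallel gripper is mounted at the origin on the work surface; the furniture and walls round the work are solid. World frame = base frame: x ahead of the robot, y to its left, z up, the work surface at z = 0. Lengths are in m, angles in degrees, forces in N, time in s.
With the tool pointing down it reaches from about 0.35 to 0.875 m from the base axis. Payload 4.2 kg.
Tool frame: the origin (TCP) lies midway between the tips of the shut fingers; the grasp point (between the pads) lies 19 mm behind it (r.pinch_z is the distance from the TCP to the grasp point, in m); z points along the fingers, y is the line along which they close (so a half turn about z gives the same grasp; the last joint's range is limited). The gripper opens to 87 mm and grips with 3 to 60 N. Pads are 19 mm wide; open, the fingers measure 117 mm over their backs; the gripper's body (75 mm by 190 mm) begins 51 mm behind the grasp point.
Start: joints at [89.416, 22.042, 0.453, 0, -68.411, -14.817], TCP at [0.166, 0.603, 0.223] pointing down, gripper open.
Joint ranges: [-179.83, 179.83], [-69.29, 118.12], [-61.27, 80.66], [-181.25, 117.63], [-171.15, -9.14], [-177.46, 177.46]. Speed limits (degrees/s): [159.86, 159.86, 180, 180, 180, 180].

### API

Orientations are given as a 3x3 rotation matrix whose columns are the frame's x, y, z axes.
In Python, from station import r, imaging, models gives the robot as it stands. The module is installed in compiled form; this text tells all that it offers.
- The arm moves only by the tool apply_moves, never from a script. Its argument "moves" is a list of rows, each a list of 2 entries, a list of its own where there are three numbers: the shift along the tool's x, y, z in m, then the turn about the tool's z in degrees. A call has 1 to 5 rows; each row shifts and turns the commanded pose from where the row before left it, along the tool's axes as they then stand; what a row does not reach is not made up. A row lasts 1/12 s, in which the tool goes at most 41.7 mm and 7.16 degrees, less where a joint would pass 70% of its speed; a pose out of reach is approached as far as the arm can. A call is refused whole if a number of a shift passes 0.0417 or a number of a turn 7.16, either way. A call with a gripper value outside its range is refused whole. "hand" is the finger opening in m, from 0 to 0.087, set as the call begins (left out, the last holds). The fingers move at their own pace and stop on an object; the grip force is fixed at half the most. Time passes only in rows, so rows that do not move let the fingers close. It gives the time, the measured TCP pose, the force, the opening and the grip force at its end, in the units of the state.
- r.sense(): the state, without advancing time (a new reading comes with each control period).
- imaging.capture(name): name is "scene" or "top" or "wrist"; returns a dict with "frame" (420x560x3 uint8, blue, green, red), "intrinsics" (3x3 intrinsics, pixels), "eye" and "orientation" of the camera in the world. Camera axes: x right, y down, z forward; pixel columns grow to the right and rows downward; lengths in m; the calibration is good to about 2 mm. A picture is of the moment at which its call begins. There is no depth.
- r.finish_job(): hands the job in; it is judged then, once.
Trained networks look in a picture, given as the dict that the camera call returned (one of the last four; its "shot" number tells which), for a name from the list of things; names that differ only in an ending like _2 or _b are one class to them, and where a whole thing is asked for, a point or a joint stands for the part that bears it (a point fixed in the world has none). Each returns a list of dicts, best first, with "confidence" (0 to 1); they miss things now and then, are a little off and sometimes report something else, mostly with a low value. They report only what shows in the picture. A call takes as long as a camera call. They do not tell look-alikes from the thing itself.
- models.cut_out(picture, target): "region" (420x560 bool, what is visible of it) and "extent" ([left, top, width, height] as shares, 0 to 1, of the picture: columns of its width, rows of its height, round what is visible of it).
- models.place_of(picture, target): "at" ([column, row] as shares, 0 to 1, of the picture: columns of its width, rows of its height: a listed point, or the origin of a listed thing).
The state is a dict: "time_s": time; "joints": joint angles; "joint_velocities": joint speeds; "effort": joint torques, N m; "tcp_pos": TCP position; "ee_rot": TCP orientation; "wrist_force": force on the tool from outside, world axes, zero at the start; "moment": the same for the moment, N m; "gripper_width": opening from 0.0 (shut) to 1.0 (fully open); "gripper_force": force on a finger pad.
Only numpy, scipy, OpenCV 4.12 (cv2) and the standard library are available. Lean on these libraries where they do the work, as an engineer would, in place of code of your own. Each camera call takes 0.05 s, during which the arm holds its last target. There are 200 camera calls.

## Working session

There is one attempt and no reset: what is moved stays moved. The work goes in short steps, Python scripts to look and compute and a tool call to move; the robot and the scene stay as the last step left them, time stands still between calls to the robot, and variables do not carry over. Pictures are saved under pics/ and viewed, at most 14 in all, crops included, and the job is handed in when it is done.

Besides the shell and the picture viewer there is one more tool, called after "Call:" in YAML: its name, and indented under it one key for each argument. apply_moves: Moves the arm, as the interface text tells. Its arguments: {"type":"object","properties":{"moves":{"type":"array"},"hand":{"type":"number"}},"required":["moves"]}

```bash
mkdir -p pics; cat > h.py <<'E'
import numpy as np, cv2
from station import r, imaging, models
N=["drip_ring","foil_cutter","straight_cork","pourer","mushroom_cork","stopper","wide_round_well","wide_square_well","small_round_well","small_square_well"]
def onplane(p,uv,z):
    d=np.array(p["orientation"])@np.linalg.inv(np.array(p["intrinsics"]))@np.array([uv[0],uv[1],1.])
    e=np.array(p["eye"]); return e+d*(z-e[2])/d[2]
def proj(p,X):
    c=np.array(p["intrinsics"])@(np.array(p["orientation"]).T@(np.array(X)-np.array(p["eye"]))); return c[:2]/c[2]
def px(a): return np.array([a[0]*560,a[1]*420])
def tri(ps,uvs):
    A=np.zeros((3,3));b=np.zeros(3)
    for p,uv in zip(ps,uvs):
        e=np.array(p["eye"]);d=onplane(p,uv,e[2]-1)-e;d/=np.linalg.norm(d);M=np.eye(3)-np.outer(d,d);A+=M;b+=M@e
    return np.linalg.solve(A,b)
E
cat > a.py <<'E'
from h import *
s=r.sense();print(s["time_s"],s["tcp_pos"],np.round(s["ee_rot"],3).tolist(),s["gripper_width"],r.pinch_z)
for c in ["scene","top","wrist"]:
    p=imaging.capture(c);cv2.imwrite(f"pics/{c}0.png",p["frame"]);print(c,np.round(p["eye"],3),np.round(p["orientation"],2).tolist(),np.array(p["intrinsics"])[0,0])
    for n in N:
        for q in models.place_of(p,n)[:4]:
            u=px(q["at"]);z=.004 if "well" in n else 0
            print(n,round(q["confidence"],2),u.round(1),onplane(p,u,z)[:2].round(4))
E
python3 a.py
```

```text
0.0 [0.16580143 0.60197746 0.22144602] [[0.964, -0.266, -0.0], [-0.266, -0.964, -0.002], [0.0, 0.002, -1.0]] 1.0007166528706224 0.0187
scene [0.001 0.64  0.453] [[-0.83, -0.28, 0.48], [-0.55, 0.4, -0.73], [0.01, -0.87, -0.49]] 379.1411392059271
drip_ring 0.85 [285.1 323.3] [0.2295 0.2738]
drip_ring 0.84 [282.8 287.1] [0.279  0.2052]
drip_ring 0.51 [267.1 211.4] [0.457  0.0029]
foil_cutter 0.77 [187.1 210.3] [0.6163 0.1077]
straight_cork 0.45 [238.2 207.2] [0.5262 0.0264]
pourer 0.51 [211.7 220.9] [0.5353 0.1104]
mushroom_cork 0.64 [244.3 231.1] [0.448  0.1013]
stopper 0.48 [209.8 201.5] [0.6023 0.0445]
wide_round_well 0.66 [264.3 171.3] [ 0.594  -0.1756]
small_round_well 0.79 [302.7 174. ] [ 0.4934 -0.2237]
small_round_well 0.69 [236.7 207.2] [0.5246 0.0339]
small_square_well 0.62 [283.6 163.6] [ 0.5799 -0.2559]
top [0.285 0.011 1.229] [[0.03, -0.99, 0.13], [-1.0, -0.03, -0.01], [0.01, -0.13, -0.99]] 499.59462567908326
drip_ring 0.7 [268.1 206.7] [0.4555 0.0079]
drip_ring 0.65 [265.5 173.8] [0.5384 0.0169]
drip_ring 0.61 [156.3 298.1] [0.2246 0.2716]
drip_ring 0.44 [187.9 277. ] [0.2772 0.198 ]
foil_cutter 0.78 [226.8 136.6] [0.6313 0.1176]
pourer 0.44 [225.1 173.4] [0.5363 0.118 ]
mushroom_cork 0.73 [226.6 205.6] [0.4552 0.1111]
stopper 0.48 [260.5 148.4] [0.6033 0.0314]
wide_round_well 0.75 [338.8 153. ] [ 0.5965 -0.166 ]
wide_square_well 0.78 [331.1 186.1] [ 0.5114 -0.1476]
small_round_well 0.73 [364.3 195.4] [ 0.4904 -0.2305]
small_square_well 0.64 [368.6 163.6] [ 0.5716 -0.2412]
wrist [0.234 0.584 0.384] [[-0.27, -0.93, -0.25], [-0.96, 0.26, 0.07], [0.0, 0.26, -0.97]] 350.9105634487465
```

```bash
python3 - <<'E'
import cv2
a=cv2.imread("pics/top0.png");cv2.imwrite("pics/t1.png",cv2.resize(a[100:325,130:430],None,fx=2.66,fy=2.66,interpolation=cv2.INTER_CUBIC))
E
```

```text
(no output)
```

View pics/scene0.png

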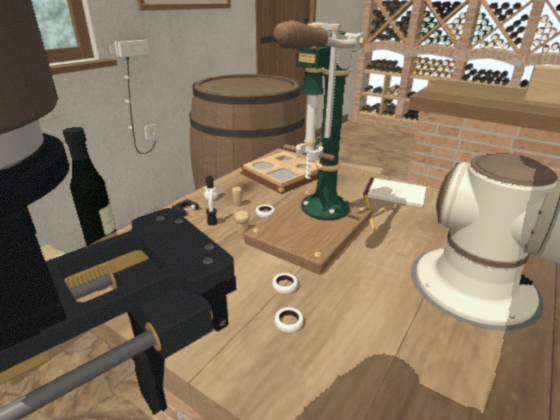

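View pics/t1.png

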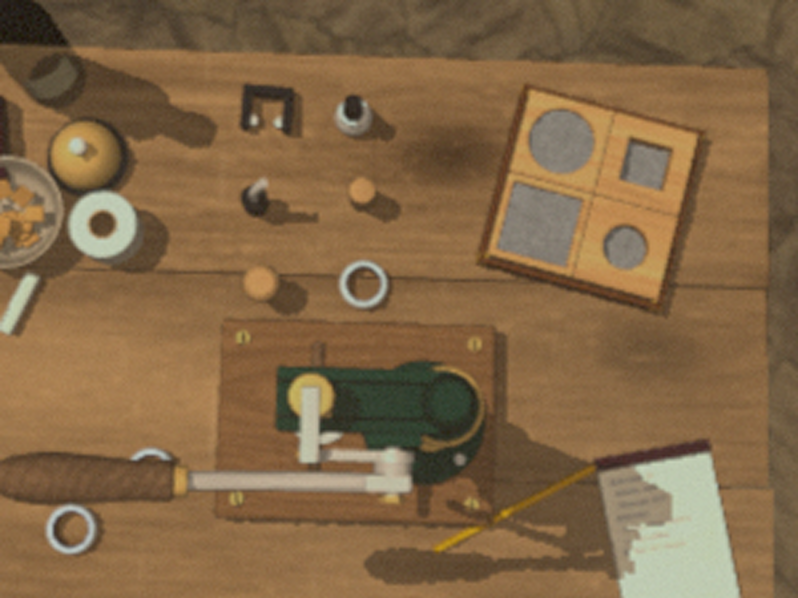

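The top view shows the caddy with the wide round well upper left, small square upper right, wide square lower left and small round lower right.

Drip-ring candidates:
- Scene (267,211) / top (267,207): 0.456 m from the base, beside the puller. This one is farthest, so it is the one meant.
- Scene (283,287) / top (188,277): 0.346 m.
- Scene (285,323) / top (156,298): 0.357 m.

The straight cork is at top (266,172). The wider mushroom cork is at (227,206).

```bash
python3 - <<'E'
from h import *
s=imaging.capture("scene");t=imaging.capture("top")
for n,a,b in [("ring",(266.2,211.5),(267,206.8)),("handleEnd",(285,35),(131,280)),("handleGold",(328,40),(198.4,281)),("leverpivot",(352,40),(280,281.6)),("coltop",(345,38),(299,249)),("corktop",(238,189),(266,171.5)),("mush top",(242,215),(227.5,206)),("pourer plugbase",(211.5,221),(225.5,174.5)),("spout tip",(210.5,179),(228,168)),("stopper top",(210,184),(263,140.5))]:
    X=tri([s,t],[a,b]);print(n,X.round(3),(proj(s,X)-a).round(1),(proj(t,X)-b).round(1))
a=cv2.imread("pics/top0.png")[155:255,175:295];b=cv2.imread("pics/scene0.png")[165:265,175:295];c=cv2.imread("pics/wrist0.png")
f=lambda x:cv2.resize(x,(400,300),interpolation=cv2.INTER_CUBIC)
cv2.imwrite("pics/m1.png",np.vstack([np.hstack([f(a),f(b)]),np.hstack([f(c),f(cv2.imread("pics/top0.png")[:,:])])]))
E
```

```text
ring [0.454 0.011 0.004] [-0.1 -0. ] [0.  0.1]
handleEnd [0.271 0.226 0.41 ] [-1.1 -0.2] [0.4 0.7]
handleGold [0.271 0.118 0.397] [-2.3 -0.2] [0.8 1.8]
leverpivot [ 0.282 -0.012  0.386] [3.6 0. ] [-1.4 -3.3]
coltop [ 0.325 -0.048  0.385] [-3.7 -0.2] [1.6 3.7]
corktop [0.535 0.015 0.042] [-0.3 -0. ] [0.2 0.3]
mush top [0.449 0.106 0.043] [0.2 0. ] [-0.1 -0.1]
pourer plugbase [0.532 0.116 0.004] [-0.5 -0.1] [0.3 0.4]
spout tip [0.53  0.104 0.104] [1.2 0.2] [-0.7 -0.9]
stopper top [0.614 0.026 0.037] [0.3 0. ] [-0.2 -0.2]
```

View pics/m1.png

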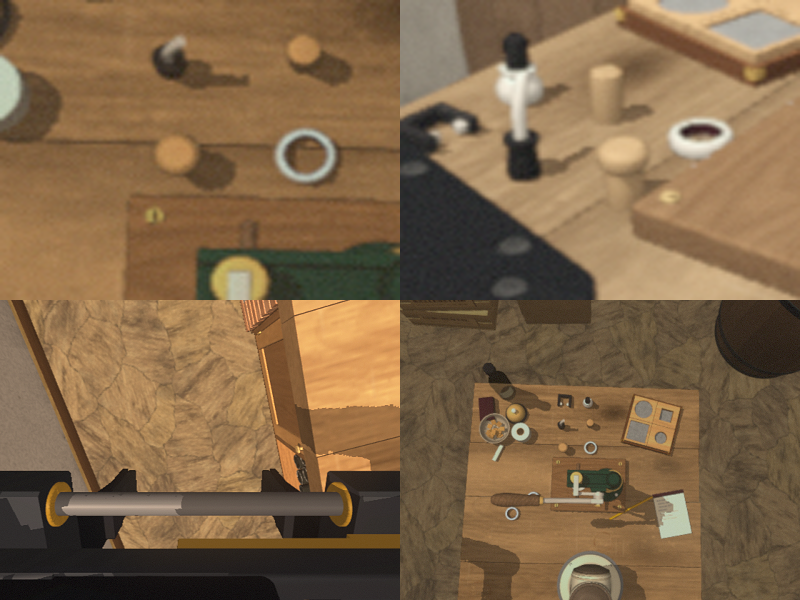

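Wrist view: the gripper body is long along the finger direction and the camera sits on the tool's +x side. The crops confirm the ring beside the puller, the cylindrical cork and the mushroom cork. I'll raise the tool and go over the work area, keeping clear of the lever (x 0.27, z 0.41).

Call:
apply_moves:
  moves:
    - [[0,0,-0.036],0]
    - [[0,0,-0.036],0]
    - [[0,0,-0.036],0]
    - [[0,0,-0.036],0]
    - [[0,0,-0.036],0]
  hand: 0.087

```text
time_s: 2.17
tcp_pos: [0.1659, 0.6021, 0.4046]
ee_rot: [[0.964, -0.266, 0.0], [-0.266, -0.964, 0.0], [-0.0, -0.0, -1.0]]
wrist_force: [0.1, 1.4, -0.3]
gripper_width: 0.999
gripper_force: 0.0
```

Call:
apply_moves:
  moves:
    - [[0.035,0.021,0],0]
    - [[0.035,0.021,0],0]
    - [[0.035,0.021,0],0]
    - [[0.035,0.021,0],0]
    - [[0.035,0.021,0],0]

```text
time_s: 2.58
tcp_pos: [0.3076, 0.4532, 0.4028]
ee_rot: [[0.964, -0.265, 0.0], [-0.265, -0.964, 0.001], [0.0, -0.001, -1.0]]
wrist_force: [0.8, 0.4, 0.4]
gripper_width: 1.003
gripper_force: 0.0
```

```bash
python3 - <<'E'
from h import *
s=r.sense();print(s["time_s"],np.round(s["tcp_pos"],4),np.round(s["joints"],2),np.round(s["ee_rot"],3)[0])
E
```

```text
2.5833 [0.3076 0.4532 0.4028] [ 72.8   10.4    9.46   0.   -89.03   1.84] [ 0.964 -0.265  0.   ]
```

Call:
apply_moves:
  moves:
    - [[0.035,0.021,0],0]
    - [[0.035,0.021,0],0]
    - [[0.035,0.021,0],0]
    - [[0.035,0.021,0],0]
    - [[0.035,0.021,0],0]

```text
time_s: 3.0
tcp_pos: [0.4485, 0.3054, 0.403]
ee_rot: [[0.964, -0.265, 0.0], [-0.265, -0.964, 0.001], [0.0, -0.001, -1.0]]
wrist_force: [0.8, 1.1, -0.1]
gripper_width: 0.997
gripper_force: 0.0
```

```bash
python3 - <<'E'
from h import *
s=r.sense();print(s["time_s"],np.round(s["tcp_pos"],4),np.round(s["joints"],2),np.round(s["ee_rot"],3)[0])
p=imaging.capture("top");q=imaging.capture("scene")
cv2.imwrite("pics/m2.png",cv2.resize(np.hstack([p["frame"],q["frame"]]),(800,300)))
E
```

```text
3.0 [0.4485 0.3054 0.403 ] [ 51.38   9.84   8.79  -0.   -88.9   23.24] [ 0.964 -0.265  0.   ]
```

View pics/m2.png

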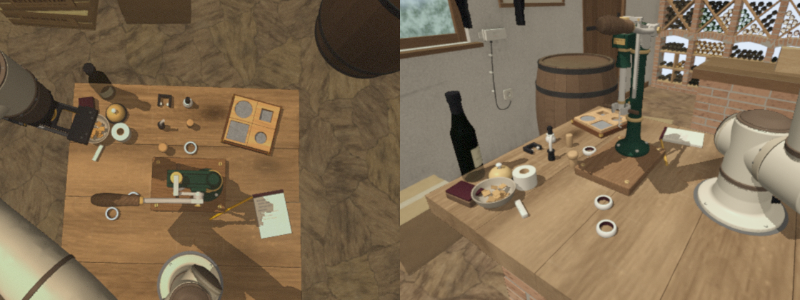

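Top view: the wrist stands upright above the gripper, with the arm well above the lever height. The path is clear, so I go on over the objects and level the yaw.

Call:
apply_moves:
  moves:
    - [[0.025,0.033,0],0]
    - [[0.025,0.033,0],0]
    - [[0.025,0.033,0],0]
    - [[0.025,0.033,0],0]
    - [[0.025,0.033,0],0]

```text
time_s: 3.52
tcp_pos: [0.5244, 0.1136, 0.4029]
ee_rot: [[0.964, -0.264, 0.001], [-0.264, -0.964, 0.0], [0.0, -0.001, -1.0]]
wrist_force: [0.3, 0.2, 0.7]
gripper_width: 1.002
gripper_force: 0.0
```

Call:
apply_moves:
  moves:
    - [[0.024,0.034,0.02],0]
    - [[0,0,0.03],-5.2]
    - [[0,0,0.03],-5.2]
    - [[0,0,0.02],-5.0]
    - [[0,0,0],0]

```text
time_s: 3.93
tcp_pos: [0.5344, 0.0791, 0.2995]
ee_rot: [[1.0, 0.001, -0.01], [0.001, -1.0, -0.002], [-0.01, 0.002, -1.0]]
wrist_force: [-0.4, -0.7, 0.9]
gripper_width: 1.002
gripper_force: 0.0
```

```bash
cat > b.py <<'E'
from h import *
import sys
s=r.sense();print(round(s["time_s"],2),np.round(s["tcp_pos"],4),np.round(s["joints"],2),np.round(s["ee_rot"],3).tolist(),np.round(s["wrist_force"],1))
p=imaging.capture("wrist");cv2.imwrite(sys.argv[1],p["frame"]);print(np.round(p["eye"],3))
for n in N:
    for q in models.place_of(p,n)[:3]:
        u=px(q["at"]);z=.004 if "well" in n else 0
        print(n,round(q["confidence"],2),u.round(1),onplane(p,u,z)[:2].round(4))
E
python3 b.py pics/w1.png
```

```text
3.93 [0.5344 0.0791 0.2995] [ 25.55  11.4   -3.44  -0.13 -75.72  64.52] [[1.0, 0.001, -0.01], [0.001, -1.0, -0.002], [-0.01, 0.002, -1.0]] [-0.4 -0.7  0.9]
[0.606 0.08  0.46 ]
drip_ring 0.93 [195.8 324.9] [0.2872 0.203 ]
drip_ring 0.75 [327.5 220.3] [0.4531 0.0106]
foil_cutter 0.64 [255.3  95.7] [0.6177 0.1074]
straight_cork 0.91 [327.6 158. ] [0.5393 0.0137]
mushroom_cork 0.78 [258.  220.1] [0.4535 0.1066]
mushroom_cork 0.25 [326.5 157.7] [0.5397 0.0152]
stopper 0.93 [318.9  99.1] [0.6136 0.0274]
wide_round_well 0.82 [473.3 116.8] [ 0.592  -0.1682]
wide_square_well 0.78 [449.1 177.4] [ 0.514  -0.1478]
small_round_well 0.77 [510.3 189.7] [ 0.4972 -0.232 ]
small_square_well 0.77 [532.6 131.9] [ 0.5732 -0.247 ]
small_square_well 0.53 [470.9 115.3] [ 0.5939 -0.1649]
```

View pics/w1.png

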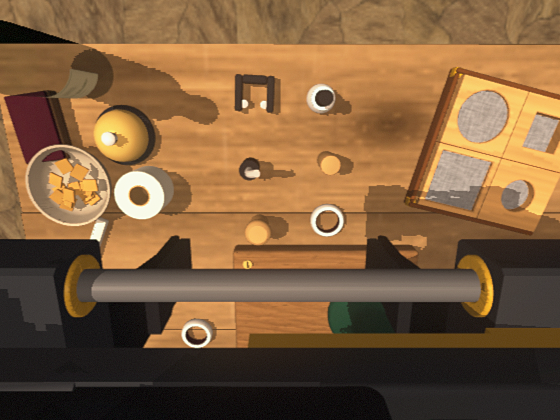

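The wrist view shows the cutter at (255,92), stopper (321,98), pourer (250,168), straight cork (331,162), mushroom cork (258,231) and ring (327,220). The caddy is at right. Next I measure outlines with the cut-outs.

```bash
cat > c.py <<'E'
from h import *
import sys
ps={c:imaging.capture(c) for c in ["wrist","top"]}
for n,z in [("foil_cutter",.016),("drip_ring",.013),("straight_cork",.044),("pourer",.033)]:
  for c,p in ps.items():
    for q in models.cut_out(p,n)[:3]:
        m=np.array(q["region"]).astype(np.uint8);k=max(cv2.findContours(m,0,2)[0],key=cv2.contourArea)[:,0,:]
        X=np.float32([onplane(p,u,z)[:2] for u in k])
        (cx,cy),(w,h),a=cv2.minAreaRect(X*1000);print(n,c,round(q["confidence"],2),k.mean(0).round(),(round(cx,1),round(cy,1)),(round(w,1),round(h,1)),round(a,1))
W={}
for c,p in ps.items():
  for n in N[6:]:
    q=models.place_of(p,n)
    if q: W[n,c]=px(q[0]["at"])
for n in N[6:]:
  if (n,"top") in W and (n,"wrist") in W: print(n,tri([ps["wrist"],ps["top"]],[W[n,"wrist"],W[n,"top"]]).round(4))
f=ps["wrist"]["frame"]
cv2.imwrite("pics/w1c.png",cv2.resize(f[70:250,215:365],(665,798)[::1],interpolation=cv2.INTER_CUBIC)[:600])
E
python3 c.py
```

```text
foil_cutter wrist 0.94 [256. 102.] (620.1, 107.3) (47.4, 42.6) 87.2
drip_ring wrist 0.95 [327. 223.] (458.2, 13.2) (48.5, 44.6) 45.1
drip_ring wrist 0.61 [199. 333.] (284.2, 199.0) (46.2, 44.5) 89.9
drip_ring wrist 0.59 [457. 183.] (511.2, -153.4) (90.3, 83.7) 75.9
drip_ring top 0.64 [266. 208.] (454.1, 12.0) (42.2, 41.8) 1.7
straight_cork wrist 0.69 [329. 167.] (539.7, 18.7) (30.7, 23.7) 45.9
straight_cork wrist 0.61 [255. 100.] (619.3, 105.4) (44.8, 40.1) 87.3
straight_cork top 0.65 [266. 173.] (531.4, 15.5) (29.6, 19.3) 1.7
pourer wrist 0.92 [249. 172.] (531.4, 114.7) (26.3, 27.9) 89.2
pourer top 0.59 [225. 175.] (526.9, 114.1) (32.2, 21.9) 2.2
wide_round_well [ 0.5958 -0.1699 -0.0014]
wide_square_well [ 0.5118 -0.1473  0.0075]
small_round_well [ 0.4945 -0.2282  0.0079]
small_square_well [ 0.5746 -0.2373  0.016 ]
```

View pics/w1c.png

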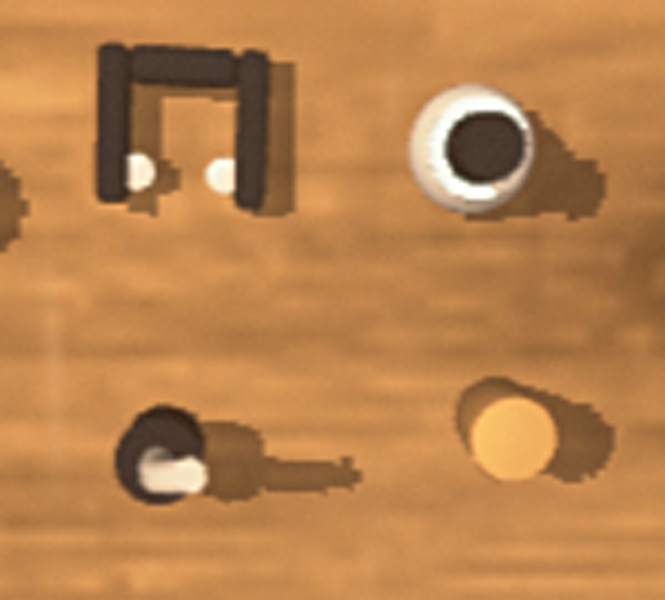

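Call:
apply_moves:
  moves:
    - [[0.029,-0.009,0.02],1]
    - [[0.029,-0.009,0.02],1]
    - [[0.028,-0.009,0.02],1]
    - [[0,0,0.03],0]
    - [[0,0,0.03],0]
  hand: 0.066

```text
time_s: 5.8
tcp_pos: [0.625, 0.1055, 0.1828]
ee_rot: [[0.999, -0.053, 0.001], [-0.053, -0.999, 0.0], [0.001, -0.0, -1.0]]
wrist_force: [0.4, 1.1, -0.4]
gripper_width: 0.776
gripper_force: 0.0
```

Call:
apply_moves:
  moves:
    - [[0,0,0.03],0]
    - [[0,0,0.03],0]
    - [[0,0,0],0]
    - [[0,0,0],0]
    - [[0,0,0],0]

```text
time_s: 6.22
tcp_pos: [0.6249, 0.1054, 0.1265]
ee_rot: [[0.999, -0.052, 0.003], [-0.052, -0.999, 0.0], [0.003, -0.0, -1.0]]
wrist_force: [-0.9, -0.8, 1.3]
gripper_width: 0.763
gripper_force: 0.0
```

```bash
cat > d.py <<'E'
from h import *
import sys
n,z=sys.argv[1],float(sys.argv[2]); cams=sys.argv[3:] or ["wrist"]
s=r.sense();R=np.array(s["ee_rot"]);print(round(s["time_s"],2),np.round(s["tcp_pos"],4),"yaw",round(np.degrees(np.arctan2(R[1,0],R[0,0])),1),R[:,2].round(3),s["gripper_width"],s["gripper_force"],np.round(s["wrist_force"],1),"j6",round(s["joints"][5],1))
for c in cams:
    p=imaging.capture(c)
    for q in models.cut_out(p,n)[:2]:
        m=np.array(q["region"]).astype(np.uint8);k=max(cv2.findContours(m,0,2)[0],key=cv2.contourArea)[:,0,:]
        X=np.float32([onplane(p,u,z)[:2] for u in k])
        (cx,cy),(w,h),a=cv2.minAreaRect(X*1000);print(n,c,round(q["confidence"],2),k.mean(0).round(),(round(cx,1),round(cy,1)),(round(w,1),round(h,1)),round(a,1))
    cv2.imwrite("pics/last_%s.png"%c,p["frame"])
E
python3 d.py foil_cutter .016 wrist scene
```

```text
6.22 [0.6249 0.1054 0.1265] yaw -3.0 [ 0.003  0.    -1.   ] 0.7628354801803845 0.0 [-0.9 -0.8  1.3] j6 62.8
foil_cutter wrist 0.93 [275. 207.] (622.6, 107.9) (50.3, 44.7) 88.2
foil_cutter scene 0.72 [185. 206.] (609.1, 117.7) (57.3, 59.8) 85.4
```

Call:
apply_moves:
  moves:
    - [[-0.003,-0.002,0.035],0]
    - [[0,0,0.035],0]
    - [[0,0,0.03],0]
    - [[0,0,0.02],0]
    - [[0,0,0],0]

```text
time_s: 6.83
tcp_pos: [0.6201, 0.1071, 0.0026]
ee_rot: [[0.999, -0.052, -0.002], [-0.052, -0.999, -0.001], [-0.002, 0.001, -1.0]]
wrist_force: [-1.2, -0.3, 0.8]
gripper_width: 0.76
gripper_force: 0.0
```

Call:
apply_moves:
  moves:
    - [[0,0,0.001],0]
    - [[0,0,0],0]
    - [[0,0,0],0]
    - [[0,0,0],0]
    - [[0,0,0],0]
  hand: 0.03

```text
time_s: 7.25
tcp_pos: [0.6212, 0.1074, 0.0047]
ee_rot: [[0.999, -0.052, 0.002], [-0.052, -0.999, 0.001], [0.002, -0.001, -1.0]]
wrist_force: [-1.5, 0.4, 3.2]
gripper_width: 0.544
gripper_force: 30.0
```

Call:
apply_moves:
  moves:
    - [[0,0,-0.005],0]
    - [[0,0,-0.02],0]
    - [[0,0,-0.03],0]
    - [[0,0,-0.03],0]
    - [[0,0,0],0]

```text
time_s: 7.67
tcp_pos: [0.6248, 0.1084, 0.0959]
ee_rot: [[0.999, -0.051, 0.013], [-0.051, -0.999, 0.003], [0.012, -0.004, -1.0]]
wrist_force: [1.6, 0.7, 0.9]
gripper_width: 0.55
gripper_force: 30.0
```

Call:
apply_moves:
  moves:
    - [[0,0,-0.035],0]
    - [[0,0,-0.035],0]
    - [[-0.014,0.032,-0.02],0]
    - [[-0.014,0.038,0],0]
    - [[-0.014,0.038,0],0]

```text
time_s: 8.08
tcp_pos: [0.5732, 0.0013, 0.1807]
ee_rot: [[0.999, -0.05, 0.004], [-0.05, -0.999, 0.001], [0.004, -0.002, -1.0]]
wrist_force: [0.5, -1.5, -0.7]
gripper_width: 0.546
gripper_force: 30.0
```

Call:
apply_moves:
  moves:
    - [[-0.014,0.038,0],0]
    - [[-0.014,0.038,0],0]
    - [[-0.014,0.038,0],0]
    - [[-0.014,0.039,0],0]
    - [[0,0,0],6]

```text
time_s: 8.5
tcp_pos: [0.5055, -0.1529, 0.1788]
ee_rot: [[0.987, -0.164, -0.002], [-0.164, -0.987, -0.0], [-0.002, 0.0, -1.0]]
wrist_force: [-0.3, 0.7, 0.1]
gripper_width: 0.548
gripper_force: 30.0
```

Call:
apply_moves:
  moves:
    - [[0,0,0],6]
    - [[0,0,0],0]
    - [[0,0,0],0]
    - [[0,0,0],0]

```text
time_s: 8.83
tcp_pos: [0.5091, -0.148, 0.1786]
ee_rot: [[0.967, -0.256, 0.0], [-0.256, -0.967, 0.0], [0.0, -0.0, -1.0]]
wrist_force: [-0.4, 0.2, -0.4]
gripper_width: 0.546
gripper_force: 30.0
```

```bash
cat > e.py <<'E'
from h import *
from scipy.optimize import least_squares
s=r.sense();print(round(s["time_s"],2),np.round(s["tcp_pos"],4))
off={"wide_round_well":(1,1),"wide_square_well":(-1,1),"small_round_well":(-1,-1),"small_square_well":(1,-1)}
P=imaging.capture("wrist");T=imaging.capture("top");cv2.imwrite("pics/w2.png",P["frame"])
obs=[]
for p,c in((P,"w"),(T,"t")):
  for n in off:
    for q in models.place_of(p,n)[:2]:
      u=px(q["at"]);obs.append((p,n,u));print(n,c,round(q["confidence"],2),u.round(),onplane(p,u,.004)[:2].round(4))
def wells(x): 
    R=np.array([[np.cos(x[2]),-np.sin(x[2])],[np.sin(x[2]),np.cos(x[2])]]);return {n:x[:2]+R@(np.array(o)*.0405) for n,o in off.items()}
def f(x):
    w=wells(x);return np.concatenate([onplane(p,u,.004)[:2]-w[n] for p,n,u in obs])
o=least_squares(f,[.543,-.198,-.26],loss="soft_l1",f_scale=.003)
print(o.x.round(4),np.degrees(o.x[2]));[print(k,v.round(4)) for k,v in wells(o.x).items()]
E
python3 e.py
```

```text
8.83 [ 0.5091 -0.148   0.1786]
wide_round_well w 0.64 [271.  90.] [ 0.5949 -0.1642]
wide_round_well w 0.61 [277. 253.] [ 0.4393 -0.1275]
wide_square_well w 0.81 [280. 176.] [ 0.5157 -0.151 ]
small_round_well w 0.66 [363. 175.] [ 0.4959 -0.2296]
small_square_well w 0.61 [367.  87.] [ 0.5751 -0.2491]
wide_square_well t 0.91 [331. 185.] [ 0.5152 -0.147 ]
small_round_well t 0.69 [367. 195.] [ 0.4926 -0.2368]
small_square_well t 0.44 [370. 165.] [ 0.5694 -0.2456]
[ 0.5435 -0.1977 -0.2119] -12.143312602806152
wide_round_well [ 0.5916 -0.1666]
wide_square_well [ 0.5124 -0.1496]
small_round_well [ 0.4954 -0.2288]
small_square_well [ 0.5745 -0.2458]
```

View pics/w2.png

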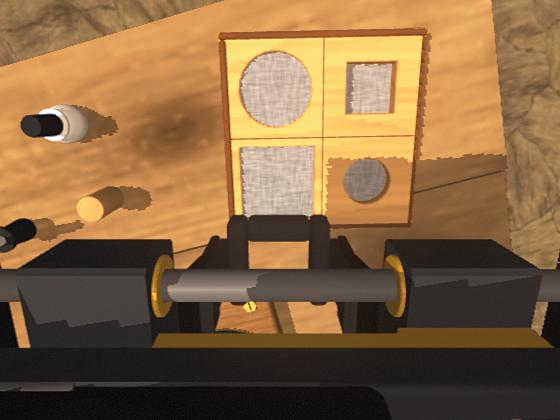

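The wrist view shows the cutter held below and the caddy clear: cross of the blocks at (324,137), seam ends at (323,38), (415,134) and (230,139). The wide square well runs over x 240-314, y 146-215.

```bash
python3 - <<'E'
from h import *
p=imaging.capture("wrist")
for n,u in dict(cross=(324,137),top=(323,38),right=(415.5,134.5),left=(230.5,139),TL=(227,38),TR=(421,37)).items(): print(n,onplane(p,u,.028)[:2].round(4))
g=cv2.cvtColor(p["frame"],cv2.COLOR_BGR2HSV)
m=((g[...,1]<60)&(g[...,2]>60)).astype(np.uint8);m=cv2.morphologyEx(m,cv2.MORPH_OPEN,np.ones((5,5)))
n,l,st,ce=cv2.connectedComponentsWithStats(m)
for i in range(1,n):
    if st[i,4]>500 and 200<ce[i][0]<430 and ce[i][1]<225:
        k=max(cv2.findContours((l==i).astype(np.uint8),0,2)[0],key=cv2.contourArea)[:,0]
        for z in(.023,.016,.012):
            X=np.float32([onplane(p,u,z)[:2] for u in k])*1000;q=cv2.minAreaRect(X);print(ce[i].round(),z,np.round(q[0],1),np.round(q[1],1),round(q[2],1))
E
```

```text
cross [ 0.5435 -0.1989]
top [ 0.6215 -0.2162]
right [ 0.5249 -0.2767]
left [ 0.5631 -0.1192]
TL [ 0.6418 -0.1404]
TR [ 0.6014 -0.2937]
[274.  89.] 0.023 [ 593.  -167.3] [57.9 59. ] 75.0
[274.  89.] 0.016 [ 593.4 -167.3] [59.2 60.3] 75.0
[274.  89.] 0.012 [ 593.6 -167.3] [59.9 61.1] 75.0
[372.  86.] 0.023 [ 573.1 -247. ] [30.6 38.4] 76.1
[372.  86.] 0.016 [ 573.  -248.7] [31.3 39.2] 76.1
[372.  86.] 0.012 [ 573.  -249.8] [31.7 39.7] 76.1
[277. 181.] 0.023 [ 514.5 -148. ] [63.3 64.2] 76.4
[277. 181.] 0.016 [ 513.1 -147.6] [64.7 65.6] 76.4
[277. 181.] 0.012 [ 512.3 -147.4] [65.5 66.4] 76.4
```

Call:
apply_moves:
  moves:
    - [[0.005,0,0.035],0]
    - [[0,0,0.035],0]
    - [[0,0,0.035],0]
    - [[0,0,0.025],0]
    - [[0,0,0.01],0]

```text
time_s: 9.8
tcp_pos: [0.5112, -0.1495, 0.0348]
ee_rot: [[0.966, -0.26, -0.007], [-0.26, -0.966, 0.0], [-0.007, 0.001, -1.0]]
wrist_force: [-1.6, 0.4, -1.1]
gripper_width: 0.548
gripper_force: 30.0
```

Call:
apply_moves:
  moves:
    - [[0,0,0.006],0]
    - [[0,0,0],0]
    - [[0,0,0],0]
    - [[0,0,0],0]

```text
time_s: 10.13
tcp_pos: [0.5154, -0.1497, 0.0343]
ee_rot: [[0.966, -0.258, 0.004], [-0.258, -0.966, -0.0], [0.004, -0.001, -1.0]]
wrist_force: [-0.0, 0.5, 0.0]
gripper_width: 0.544
gripper_force: 30.0
```

Call:
apply_moves:
  moves:
    - [[-0.001,0,0.004],0]
    - [[0,0,0],0]
    - [[0,0,0],0]

```text
time_s: 10.38
tcp_pos: [0.513, -0.1493, 0.029]
ee_rot: [[0.966, -0.259, 0.001], [-0.259, -0.966, 0.0], [0.001, -0.0, -1.0]]
wrist_force: [0.9, -0.2, -0.7]
gripper_width: 0.548
gripper_force: 30.0
```

Call:
apply_moves:
  moves:
    - [[0,0,0],0]
    - [[0,0,0],0]
    - [[0,0,0],0]
    - [[0,0,0],0]
  hand: 0.064

```text
time_s: 10.72
tcp_pos: [0.513, -0.1494, 0.0286]
ee_rot: [[0.966, -0.259, 0.0], [-0.259, -0.966, -0.0], [0.0, -0.0, -1.0]]
wrist_force: [-0.4, -0.6, 0.0]
gripper_width: 0.714
gripper_force: 0.0
```

Call:
apply_moves:
  moves:
    - [[0,0,-0.02],0]
    - [[0,0,-0.035],0]
    - [[0,0,-0.035],0]
    - [[0,0,-0.035],0]
    - [[0,0,-0.03],0]

```text
time_s: 11.13
tcp_pos: [0.5132, -0.1495, 0.1861]
ee_rot: [[0.966, -0.259, 0.002], [-0.259, -0.966, -0.0], [0.002, -0.0, -1.0]]
wrist_force: [1.0, 0.3, -0.3]
gripper_width: 0.739
gripper_force: 0.0
```

```bash
python3 d.py foil_cutter .039 wrist;python3 d.py pourer .033 wrist
```

```text
11.13 [ 0.5132 -0.1495  0.1861] yaw -15.0 [ 0.002 -0.    -1.   ] 0.7387858860394786 0.0 [ 1.   0.3 -0.3] j6 73.8
foil_cutter wrist 0.89 [279. 191.] (513.0, -149.9) (48.3, 43.4) 75.0
11.23 [ 0.5165 -0.1498  0.1896] yaw -14.9 [ 0.013 -0.002 -1.   ] 0.7363031120490486 0.0 [-0.   0.  -0.2] j6 73.8
pourer wrist 0.67 [ 22. 238.] (534.6, 104.9) (17.2, 52.6) 7.4
```

The cutter is flat in the wide square well at (0.513, -0.150), well within tolerance. Next is the pourer: I move over it and turn so the fingers close along world x.

Call:
apply_moves:
  moves:
    - [[-0.0076,-0.0367,-0.012],0]
    - [[-0.0076,-0.0367,-0.012],0]
    - [[-0.0076,-0.0367,-0.012],0]
    - [[-0.0076,-0.0367,-0.012],0]
    - [[-0.0076,-0.0367,-0.012],0]
  hand: 0.055

```text
time_s: 11.75
tcp_pos: [0.5226, 0.0391, 0.2421]
ee_rot: [[0.966, -0.259, -0.004], [-0.259, -0.966, -0.001], [-0.003, 0.002, -1.0]]
wrist_force: [0.8, -0.4, 0.8]
gripper_width: 0.634
gripper_force: 0.0
```

Call:
apply_moves:
  moves:
    - [[-0.0076,-0.0367,0],0]
    - [[-0.0076,-0.0367,0],0]
    - [[0,0,0],7]
    - [[0,0,0],7]
    - [[0,0,0],7]

```text
time_s: 12.17
tcp_pos: [0.527, 0.1133, 0.2411]
ee_rot: [[0.806, -0.591, -0.004], [-0.591, -0.806, -0.002], [-0.002, 0.004, -1.0]]
wrist_force: [-0.1, 0.2, 0.0]
gripper_width: 0.627
gripper_force: 0.0
```

Call:
apply_moves:
  moves:
    - [[0,0,0],7]
    - [[0,0,0],7]
    - [[0,0,0],7]
    - [[0,0,0],7]
    - [[0,0,0],7]

```text
time_s: 12.58
tcp_pos: [0.5272, 0.1123, 0.2413]
ee_rot: [[0.32, -0.948, -0.004], [-0.948, -0.32, -0.002], [0.0, 0.004, -1.0]]
wrist_force: [0.6, 0.1, -0.5]
gripper_width: 0.632
gripper_force: 0.0
```

Call:
apply_moves:
  moves:
    - [[0,0,0],7]
    - [[0,0,0],7]
    - [[0,0,0],5]
    - [[0,0,0],0]
    - [[0,0,0],0]

```text
time_s: 13.0
tcp_pos: [0.5274, 0.1123, 0.2419]
ee_rot: [[0.002, -1.0, -0.003], [-1.0, -0.002, -0.001], [0.001, 0.003, -1.0]]
wrist_force: [-0.6, 0.2, 0.4]
gripper_width: 0.634
gripper_force: 0.0
```

```bash
python3 d.py pourer .033 wrist top; python3 - <<'E'
import cv2
a=cv2.imread("pics/last_wrist.png");cv2.imwrite("pics/w3.png",a)
E
```

```text
13.0 [0.5274 0.1123 0.2419] yaw -89.9 [-0.003 -0.001 -1.   ] 0.6339357182602229 0.0 [-0.6  0.2  0.4] j6 -29.1
pourer wrist 0.71 [277. 178.] (529.3, 113.4) (24.2, 27.5) 18.6
pourer top 0.28 [372. 160.] (572.0, -244.2) (78.7, 79.0) 77.4
```

View pics/w3.png

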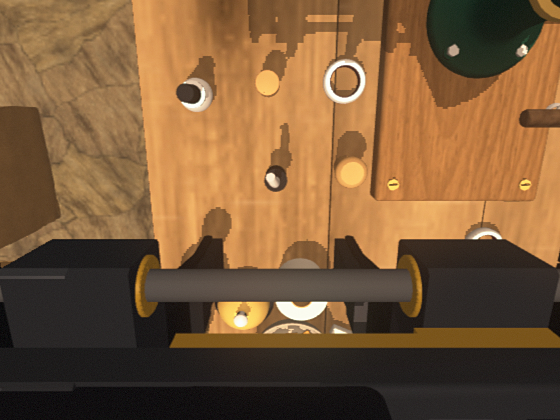

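```bash
python3 - <<'E'
import cv2
a=cv2.imread("pics/last_wrist.png");b=cv2.imread("pics/w1c.png")[370:520,80:240]
f=lambda x:cv2.resize(x,(400,400),interpolation=cv2.INTER_CUBIC)
import numpy as np
cv2.imwrite("pics/w3c.png",np.hstack([f(a[158:198,256:296]),f(b)]))
E
```

```text
(no output)
```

View pics/w3c.png

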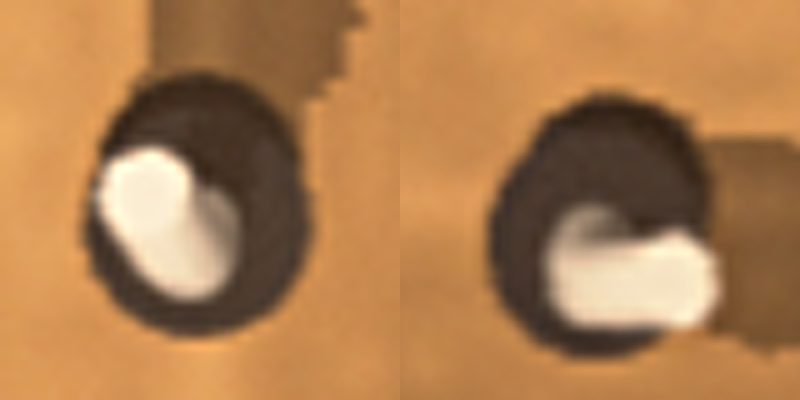

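```bash
python3 - <<'E'
from h import *
p=imaging.capture("wrist")
for n,u,z in [("tip",(270.5,177.2),.078),("bend",(275.5,184.5),.078),("bendlow",(275.5,184.5),.05),("plugtop",(276,180),.033),("base",(275.7,177),.016)]: print(n,onplane(p,u,z)[:2].round(4))
E
```

```text
tip [0.5343 0.1041]
bend [0.5296 0.1111]
bendlow [0.5298 0.1171]
plugtop [0.5294 0.1157]
base [0.5298 0.1157]
```

The crop shows the spout leaning toward (+0.4, -0.9) in world, so the pourer's yaw is about 22°. I align the fingers across it.

Call:
apply_moves:
  moves:
    - [[-0.003,-0.002,0.02],0]
    - [[0,0,0.02],-5.5]
    - [[0,0,0.02],-5.5]
    - [[0,0,0.02],-5.5]
    - [[0,0,0.02],-5.5]

```text
time_s: 13.67
tcp_pos: [0.5301, 0.1156, 0.1428]
ee_rot: [[0.38, -0.925, 0.0], [-0.925, -0.38, 0.0], [-0.0, -0.001, -1.0]]
wrist_force: [0.5, 0.1, -0.1]
gripper_width: 0.629
gripper_force: 0.0
```

Call:
apply_moves:
  moves:
    - [[0,0,0.02],0]
    - [[0,0,0],0]
    - [[0,0,0],0]

```text
time_s: 13.92
tcp_pos: [0.5297, 0.1153, 0.123]
ee_rot: [[0.375, -0.927, -0.002], [-0.927, -0.375, -0.001], [0.001, 0.002, -1.0]]
wrist_force: [0.4, 0.3, -0.2]
gripper_width: 0.632
gripper_force: 0.0
```

```bash
python3 d.py pourer .033 wrist; python3 - <<'E'
from h import *
p=imaging.capture("wrist")
g=cv2.cvtColor(p["frame"],cv2.COLOR_BGR2GRAY)
for q in models.cut_out(p,"pourer")[:1]:
    m=np.array(q["region"]);ys,xs=np.where(m&(g<70));print("dark",xs.min(),xs.max(),ys.min(),ys.max())
    print(onplane(p,((xs.min()+xs.max())/2,ys.max()),.033)[:2],onplane(p,((xs.min()+xs.max())/2,ys.min()),.033)[:2])
print(proj(p,r.sense()["tcp_pos"]))
cv2.imwrite("pics/w4.png",cv2.resize(p["frame"][100:350,130:430],(720,600)))
E
```

```text
13.92 [0.5297 0.1153 0.123 ] yaw -68.0 [-0.002 -0.001 -1.   ] 0.6321531907616146 0.0 [ 0.4  0.3 -0.2] j6 -7.4
pourer wrist 0.85 [277. 202.] (530.7, 112.3) (24.6, 30.0) 21.9
dark 265 295 183 221
[0.52515389 0.12611925] [0.53618093 0.09888486]
[277.27229129 255.90253753]
```

View pics/w4.png

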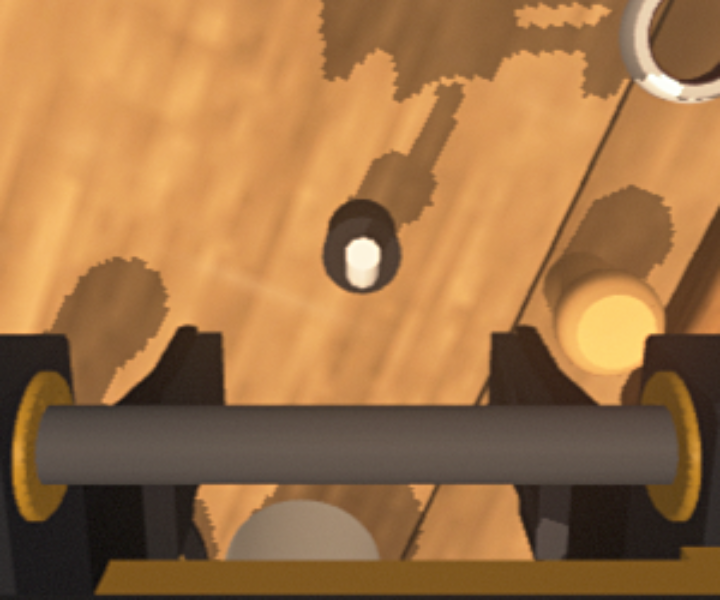

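The spout lines up with the finger axis and the plug is centred between the fingers (crop 361 against a middle of 356). I go down and grip.

Call:
apply_moves:
  moves:
    - [[0,0,0.03],0]
    - [[0,0,0.03],0]
    - [[0,0,0.025],0]
    - [[0,0,0.016],0]
    - [[0,0,0],0]

```text
time_s: 14.53
tcp_pos: [0.5283, 0.1147, 0.0201]
ee_rot: [[0.374, -0.927, -0.005], [-0.927, -0.374, -0.002], [0.0, 0.005, -1.0]]
wrist_force: [-0.8, -0.9, 0.8]
gripper_width: 0.634
gripper_force: 0.0
```

Call:
apply_moves:
  moves:
    - [[0,0,0],0]
    - [[0,0,0],0]
    - [[0,0,0],0]
    - [[0,0,0],0]
    - [[0,0,0],0]
  hand: 0.01

```text
time_s: 14.95
tcp_pos: [0.5307, 0.1159, 0.0237]
ee_rot: [[0.375, -0.927, 0.002], [-0.927, -0.375, 0.001], [-0.0, -0.002, -1.0]]
wrist_force: [0.1, 0.4, -0.6]
gripper_width: 0.338
gripper_force: 0.0
```

Call:
apply_moves:
  moves:
    - [[0,0,-0.005],0]
    - [[0,0,-0.02],0]
    - [[0,0,-0.03],0]
    - [[0,0,-0.035],0]
    - [[0,0,-0.035],0]

```text
time_s: 15.37
tcp_pos: [0.5295, 0.1152, 0.1491]
ee_rot: [[0.375, -0.927, -0.001], [-0.927, -0.375, -0.001], [0.0, 0.001, -1.0]]
wrist_force: [-0.0, 0.2, -0.9]
gripper_width: 0.269
gripper_force: 30.0
```

```bash
python3 - <<'E'
from h import *
s=r.sense();print(s["tcp_pos"],s["gripper_width"],s["gripper_force"])
p=imaging.capture("wrist");q=imaging.capture("scene")
u=proj(q,s["tcp_pos"]).astype(int);print(u)
a=cv2.resize(p["frame"][150:350,180:380],(400,400));b=cv2.resize(q["frame"][max(0,u[1]-50):u[1]+50,u[0]-50:u[0]+50],(400,400),interpolation=cv2.INTER_CUBIC)
cv2.imwrite("pics/w5.png",np.hstack([a,b]))
E
```

```text
[0.52947011 0.11524274 0.14907594] 0.26945861823917006 30.000111144036055
[206 161]
```

View pics/w5.png

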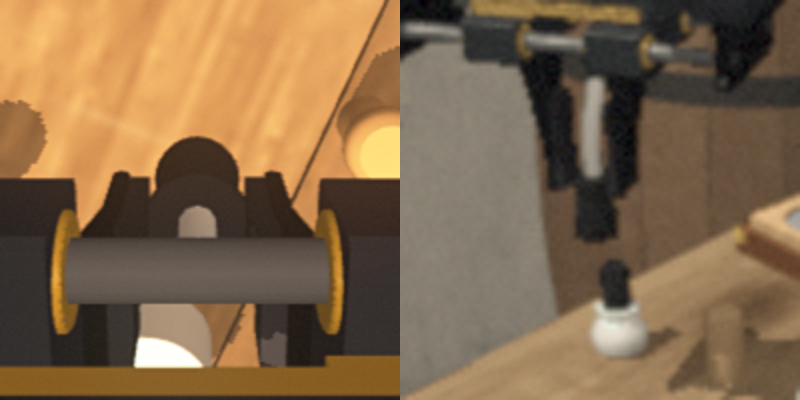

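The pourer is held upright, spout between the fingers, with its base about 24 mm below the tips. I carry it to the small square well.

Call:
apply_moves:
  moves:
    - [[0.0392,0.0106,0],0]
    - [[0.0392,0.0106,0],0]
    - [[0.0392,0.0106,0],0]
    - [[0.0392,0.0106,0],0]
    - [[0.0392,0.0106,0],0]

```text
time_s: 15.88
tcp_pos: [0.5539, -0.0877, 0.1475]
ee_rot: [[0.375, -0.927, -0.0], [-0.927, -0.375, 0.0], [-0.0, 0.0, -1.0]]
wrist_force: [1.1, -0.6, -1.2]
gripper_width: 0.266
gripper_force: 30.0
```

Call:
apply_moves:
  moves:
    - [[0.0392,0.0106,0],0]
    - [[0.0392,0.0106,0],0]
    - [[0.0392,0.0106,0],0]
    - [[0.0392,0.0106,0],0]
    - [[0,0,0],0]

```text
time_s: 16.3
tcp_pos: [0.5736, -0.2535, 0.1468]
ee_rot: [[0.369, -0.93, -0.0], [-0.93, -0.369, -0.001], [0.001, 0.001, -1.0]]
wrist_force: [0.6, -0.2, -0.6]
gripper_width: 0.266
gripper_force: 30.0
```

Call:
apply_moves:
  moves:
    - [[0,0,0.03],0]
    - [[0,0,0.01],0]
    - [[0,0,0],0]
    - [[0,0,0],0]

```text
time_s: 16.63
tcp_pos: [0.5732, -0.2469, 0.1069]
ee_rot: [[0.375, -0.927, -0.002], [-0.927, -0.375, 0.0], [-0.001, 0.002, -1.0]]
wrist_force: [0.1, 0.7, 0.3]
gripper_width: 0.266
gripper_force: 30.0
```

```bash
python3 e.py; python3 d.py small_square_well .028 wrist
```

```text
16.63 [ 0.5732 -0.2469  0.1069]
wide_square_well w 0.8 [298. 327.] [ 0.5149 -0.1498]
small_square_well w 0.79 [276. 202.] [ 0.5745 -0.2466]
small_square_well w 0.21 [277. 233.] [ 0.5634 -0.2231]
wide_round_well t 0.44 [340. 153.] [ 0.5964 -0.1695]
wide_round_well t 0.32 [266. 206.] [0.4555 0.0142]
small_round_well t 0.97 [366. 193.] [ 0.4966 -0.2358]
small_square_well t 0.77 [368. 165.] [ 0.5667 -0.2392]
small_square_well t 0.49 [264. 207.] [0.4541 0.0185]
[ 0.5354 -0.1942 -0.1307] -7.489153104151659
wide_round_well [ 0.5809 -0.1593]
wide_square_well [ 0.5006 -0.1488]
small_round_well [ 0.49   -0.2291]
small_square_well [ 0.5703 -0.2396]
17.13 [ 0.5739 -0.2472  0.1079] yaw -68.0 [ 0.001 -0.    -1.   ] 0.2692414299747549 30.000052861869335 [ 0.2 -0.1 -0.6] j6 30.5
small_square_well wrist 0.77 [272. 200.] (573.5, -247.2) (81.9, 80.6) 76.5
```

Call:
apply_moves:
  moves:
    - [[0,0,0.03],0]
    - [[0,0,0.025],0]
    - [[0,0,0.01],0]
    - [[0,0,0],0]
    - [[0,0,0],0]

```text
time_s: 17.65
tcp_pos: [0.5741, -0.2475, 0.0427]
ee_rot: [[0.375, -0.927, -0.0], [-0.927, -0.375, -0.0], [0.0, 0.0, -1.0]]
wrist_force: [-1.2, -1.0, 0.0]
gripper_width: 0.265
gripper_force: 30.0
```

Call:
apply_moves:
  moves:
    - [[0,0,0.002],0]
    - [[0,0,0.002],0]
    - [[0,0,0],0]
    - [[0,0,0],0]

```text
time_s: 17.98
tcp_pos: [0.574, -0.2474, 0.0392]
ee_rot: [[0.375, -0.927, 0.001], [-0.927, -0.375, -0.0], [0.001, -0.001, -1.0]]
wrist_force: [0.2, -0.4, -0.8]
gripper_width: 0.266
gripper_force: 30.0
```

Call:
apply_moves:
  moves:
    - [[0,0,0.0015],0]
    - [[0,0,0],0]
    - [[0,0,0],0]

```text
time_s: 18.23
tcp_pos: [0.5743, -0.2474, 0.038]
ee_rot: [[0.375, -0.927, 0.001], [-0.927, -0.375, -0.001], [0.001, -0.001, -1.0]]
wrist_force: [-0.8, 0.2, 2.4]
gripper_width: 0.266
gripper_force: 30.0
```

Call:
apply_moves:
  moves:
    - [[0,0,0.001],0]
    - [[0,0,0],0]
    - [[0,0,0],0]

```text
time_s: 18.48
tcp_pos: [0.5744, -0.2475, 0.0379]
ee_rot: [[0.375, -0.927, 0.002], [-0.927, -0.375, -0.001], [0.002, -0.001, -1.0]]
wrist_force: [-3.1, 1.8, 9.1]
gripper_width: 0.265
gripper_force: 30.0
```

Call:
apply_moves:
  moves:
    - [[0,0,-0.001],0]
    - [[0,0,0],0]
    - [[0,0,0],0]
    - [[0,0,0],0]
    - [[0,0,0],0]
  hand: 0.055

```text
time_s: 18.9
tcp_pos: [0.5735, -0.2472, 0.0365]
ee_rot: [[0.374, -0.927, -0.001], [-0.927, -0.374, 0.0], [-0.001, 0.001, -1.0]]
wrist_force: [-0.2, -0.8, -0.3]
gripper_width: 0.561
gripper_force: 0.0
```

Call:
apply_moves:
  moves:
    - [[0,0,-0.02],0]
    - [[0,0,-0.04],0]
    - [[0,0,-0.04],0]
    - [[0,0,-0.04],0]
    - [[0,0,-0.04],0]

```text
time_s: 19.32
tcp_pos: [0.5733, -0.2472, 0.2186]
ee_rot: [[0.375, -0.927, -0.001], [-0.927, -0.375, 0.0], [-0.0, 0.001, -1.0]]
wrist_force: [0.9, 0.0, -1.0]
gripper_width: 0.63
gripper_force: 0.0
```

```bash
python3 d.py pourer .045 wrist; python3 -c "
import cv2
a=cv2.imread('pics/last_wrist.png');cv2.imwrite('pics/w6.png',cv2.resize(a[60:300,130:430],(750,600)))"
```

```text
19.32 [ 0.5733 -0.2472  0.2186] yaw -68.0 [-0.001  0.    -1.   ] 0.630293033646128 0.0 [ 0.9  0.  -1. ] j6 30.5
pourer wrist 0.82 [277. 180.] (574.4, -250.0) (24.4, 28.7) 21.9
```

View pics/w6.png

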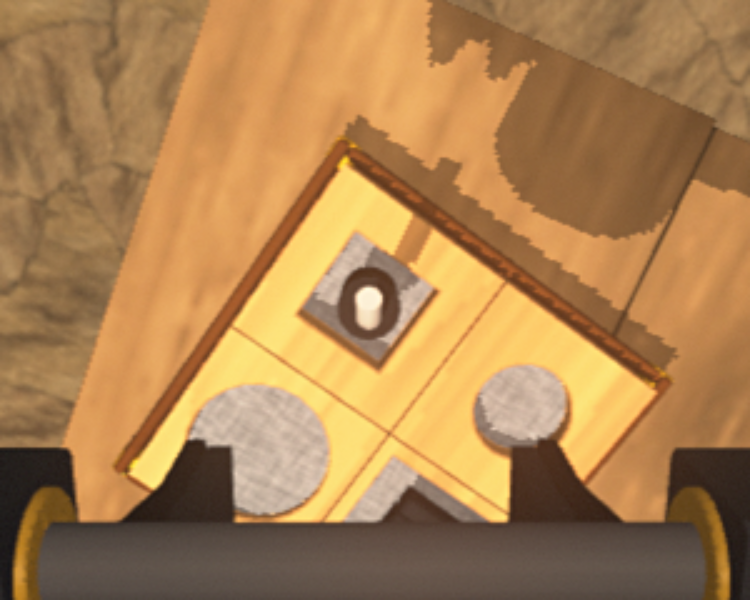

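The pourer stands upright and centred in the small square well. Next is the straight cork. The present yaw clears its neighbours, so I keep it.

Call:
apply_moves:
  moves:
    - [[-0.0368,-0.0095,0],0]
    - [[-0.0368,-0.0095,0],0]
    - [[-0.0368,-0.0095,0],0]
    - [[-0.0368,-0.0095,0],0]
    - [[-0.0368,-0.0095,0],0]

```text
time_s: 19.83
tcp_pos: [0.5482, -0.0574, 0.2165]
ee_rot: [[0.374, -0.927, -0.0], [-0.927, -0.374, 0.0], [-0.0, 0.0, -1.0]]
wrist_force: [0.6, 0.0, 1.4]
gripper_width: 0.637
gripper_force: 0.0
```

Call:
apply_moves:
  moves:
    - [[-0.0368,-0.0095,0],0]
    - [[-0.0368,-0.0095,0.03],0]
    - [[0,0,0.03],0]
    - [[0,0,0.02],0]
    - [[0,0,0],0]

```text
time_s: 20.25
tcp_pos: [0.536, 0.0114, 0.1365]
ee_rot: [[0.375, -0.927, -0.01], [-0.927, -0.375, -0.002], [-0.002, 0.01, -1.0]]
wrist_force: [-0.5, -0.3, -0.5]
gripper_width: 0.633
gripper_force: 0.0
```

```bash
cat > f.py <<'E'
from h import *
p=imaging.capture("wrist");s=r.sense();print(np.round(s["tcp_pos"],4))
h=cv2.cvtColor(p["frame"],cv2.COLOR_BGR2HSV)
for q in models.cut_out(p,"straight_cork")[:2]:
    m=np.array(q["region"]);ys,xs=np.where(m);v=h[...,2]
    b=m&(v>np.percentile(v[m],50)-5)
    for nm,k in(("all",m),("bright",b)):
        c=max(cv2.findContours(k.astype(np.uint8),0,2)[0],key=cv2.contourArea)[:,0]
        X=np.float32([onplane(p,u,.044)[:2] for u in c])*1000;(x,y),R=cv2.minEnclosingCircle(X);print(nm,q["confidence"],c.mean(0),(round(x,1),round(y,1)),round(R,1),np.round(cv2.minAreaRect(X),1) if 0 else "")
for q in models.place_of(p,"straight_cork")[:2]: print("origin",q["confidence"],px(q["at"]),onplane(p,px(q["at"]),0)[:2].round(4))
cv2.imwrite("pics/w7.png",p["frame"])
E
python3 f.py
```

```text
[0.538  0.0111 0.139 ]
all 0.58 [272.38888889 205.64814815] (539.0, 11.9) 16.1 
bright 0.58 [271.47619048 210.80952381] (537.6, 16.2) 11.3 
origin 0.56 [275.576 195.216] [0.5354 0.0141]
origin 0.5 [185.808 174.72 ] [0.6137 0.0259]
```

Call:
apply_moves:
  moves:
    - [[-0.004,-0.001,0.03],0]
    - [[0,0,0.035],0]
    - [[0,0,0.03],0]
    - [[0,0,0.02],0]
    - [[0,0,0.004],0]

```text
time_s: 20.82
tcp_pos: [0.5381, 0.0144, 0.0203]
ee_rot: [[0.373, -0.928, -0.004], [-0.928, -0.373, -0.001], [-0.0, 0.004, -1.0]]
wrist_force: [-1.1, -0.0, 0.1]
gripper_width: 0.63
gripper_force: 0.0
```

Call:
apply_moves:
  moves:
    - [[0,0,0],0]
    - [[0,0,0],0]
    - [[0,0,0],0]
    - [[0,0,0],0]
    - [[0,0,0],0]
  hand: 0.01

```text
time_s: 21.23
tcp_pos: [0.54, 0.0155, 0.0237]
ee_rot: [[0.375, -0.927, 0.003], [-0.927, -0.375, 0.001], [0.0, -0.003, -1.0]]
wrist_force: [0.8, 0.5, 0.2]
gripper_width: 0.341
gripper_force: 0.0
```

Call:
apply_moves:
  moves:
    - [[0,0,0],0]
    - [[0,0,0],0]
    - [[0,0,0],0]

```text
time_s: 21.48
tcp_pos: [0.5396, 0.0154, 0.0231]
ee_rot: [[0.375, -0.927, 0.001], [-0.927, -0.375, 0.0], [0.0, -0.001, -1.0]]
wrist_force: [-1.5, -0.1, 6.0]
gripper_width: 0.26
gripper_force: 30.0
```

Call:
apply_moves:
  moves:
    - [[0,0,-0.01],0]
    - [[0,0,-0.03],0]
    - [[0,0,-0.035],0]
    - [[0,0,-0.035],0]
    - [[0,0,0],0]

```text
time_s: 21.9
tcp_pos: [0.5437, 0.0161, 0.1399]
ee_rot: [[0.376, -0.926, 0.015], [-0.926, -0.376, 0.002], [0.003, -0.014, -1.0]]
wrist_force: [0.4, 0.9, -0.2]
gripper_width: 0.267
gripper_force: 30.0
```

Call:
apply_moves:
  moves:
    - [[0.03,0.018,0],0]
    - [[0.03,0.018,0],0]
    - [[0.03,0.019,0],0]
    - [[0.03,0.019,0],0]
    - [[0.03,0.019,0],0]

```text
time_s: 22.32
tcp_pos: [0.5083, -0.1599, 0.1325]
ee_rot: [[0.375, -0.927, 0.0], [-0.927, -0.375, 0.0], [-0.0, -0.0, -1.0]]
wrist_force: [1.3, 0.1, 0.1]
gripper_width: 0.269
gripper_force: 30.0
```

Call:
apply_moves:
  moves:
    - [[0.03,0.02,0],0]
    - [[0.0293,0.02,0],0]
    - [[0,0,0.02],0]
    - [[0,0,0],0]
    - [[0,0,0],0]

```text
time_s: 22.73
tcp_pos: [0.493, -0.2286, 0.1115]
ee_rot: [[0.374, -0.928, -0.003], [-0.928, -0.374, 0.001], [-0.002, 0.002, -1.0]]
wrist_force: [0.1, 0.0, 0.2]
gripper_width: 0.265
gripper_force: 30.0
```

```bash
cat > g.py <<'E'
from h import *
import sys
p=imaging.capture("wrist");s=r.sense();print(np.round(s["tcp_pos"],4),s["gripper_width"])
n,d=sys.argv[1],float(sys.argv[2])
for q in models.place_of(p,n)[:2]: print("origin",q["confidence"],px(q["at"]),onplane(p,px(q["at"]),.004)[:2].round(4))
for q in models.cut_out(p,n)[:1]:
    m=np.array(q["region"]).astype(np.uint8);c=max(cv2.findContours(m,0,2)[0],key=cv2.contourArea)[:,0]
    X=np.float32([onplane(p,u,.028)[:2] for u in c])*1000;print("block",q["confidence"],cv2.minAreaRect(X))
g=cv2.cvtColor(p["frame"],cv2.COLOR_BGR2HSV);m=((g[...,1]<60)&(g[...,2]>50)).astype(np.uint8);m=cv2.morphologyEx(m,cv2.MORPH_OPEN,np.ones((5,5)))
k,l,st,ce=cv2.connectedComponentsWithStats(m)
for i in range(1,k):
    if st[i,4]>400 and ce[i][1]<300:
        c=max(cv2.findContours((l==i).astype(np.uint8),0,2)[0],key=cv2.contourArea)[:,0]
        X=np.float32([onplane(p,u,d)[:2] for u in c])*1000;q=cv2.minAreaRect(X);print("grey",ce[i].round(),np.round(q[0],1),np.round(q[1],1))
cv2.imwrite("pics/w8.png",p["frame"])
E
python3 g.py small_round_well .016
```

```text
[ 0.4941 -0.2283  0.1123] 0.2641551888938932
origin 0.71 [274.176 204.918] [ 0.4939 -0.2245]
block 0.88 ((494.6534729003906, -228.2754364013672), (81.98381805419922, 80.92736053466797), 76.43801879882812)
grey [202. 152.] [ 559.  -245.8] [31.3 10.5]
grey [273. 204.] [ 496.  -227.3] [29.1 35. ]
grey [120. 221.] [ 601.2 -172.2] [60.  41.1]
grey [535. 242.] [ 290.8 -273.9] [37.4 45.3]
grey [ 46. 284.] [636.8 -98.9] [90.9 28.4]
grey [497. 291.] [ 295.6 -221.7] [101.7  47.2]
grey [330. 287.] [ 429.  -179.7] [24.4 26.3]
grey [185. 288.] [ 536.4 -135.3] [13.  32.4]
```

Well at (0.4946, -0.2283) and TCP on it. Going down.

Call:
apply_moves:
  moves:
    - [[0,0,0.03],0]
    - [[0,0,0.025],0]
    - [[0,0,0.013],0]
    - [[0,0,0.002],0]
    - [[0,0,0],0]

```text
time_s: 23.3
tcp_pos: [0.4945, -0.2279, 0.0422]
ee_rot: [[0.376, -0.926, -0.001], [-0.926, -0.376, -0.0], [-0.0, 0.001, -1.0]]
wrist_force: [-0.7, 0.1, 0.5]
gripper_width: 0.265
gripper_force: 30.0
```

Call:
apply_moves:
  moves:
    - [[0,0,0],0]
    - [[0,0,0.001],0]
    - [[0,0,0],0]
    - [[0,0,0],0]

```text
time_s: 23.63
tcp_pos: [0.4947, -0.2286, 0.0422]
ee_rot: [[0.375, -0.927, 0.002], [-0.927, -0.375, -0.0], [0.001, -0.002, -1.0]]
wrist_force: [0.1, -0.2, -0.1]
gripper_width: 0.264
gripper_force: 30.0
```

Call:
apply_moves:
  moves:
    - [[0,0,0.002],0]
    - [[0,0,0],0]
    - [[0,0,0],0]

```text
time_s: 23.88
tcp_pos: [0.4941, -0.2287, 0.0393]
ee_rot: [[0.375, -0.927, 0.0], [-0.927, -0.375, -0.0], [0.0, -0.0, -1.0]]
wrist_force: [0.4, 0.5, 1.1]
gripper_width: 0.269
gripper_force: 30.0
```

Call:
apply_moves:
  moves:
    - [[0,0,0.001],0]
    - [[0,0,0],0]
    - [[0,0,0],0]

```text
time_s: 24.13
tcp_pos: [0.4942, -0.2287, 0.0392]
ee_rot: [[0.375, -0.927, 0.0], [-0.927, -0.375, -0.0], [0.0, 0.0, -1.0]]
wrist_force: [-2.6, 1.5, 5.5]
gripper_width: 0.266
gripper_force: 30.0
```

Call:
apply_moves:
  moves:
    - [[0,0,-0.001],0]
    - [[0,0,0],0]
    - [[0,0,0],0]
    - [[0,0,0],0]
    - [[0,0,0],0]
  hand: 0.055

```text
time_s: 24.55
tcp_pos: [0.494, -0.2286, 0.039]
ee_rot: [[0.375, -0.927, -0.0], [-0.927, -0.375, 0.0], [-0.0, 0.0, -1.0]]
wrist_force: [0.0, -0.1, 0.3]
gripper_width: 0.559
gripper_force: 0.0
```

Call:
apply_moves:
  moves:
    - [[0,0,-0.02],0]
    - [[0,0,-0.04],0]
    - [[0,0,-0.04],0]
    - [[0,0,-0.04],0]
    - [[0,0,-0.02],-6.8]

```text
time_s: 24.97
tcp_pos: [0.4961, -0.2294, 0.2046]
ee_rot: [[0.484, -0.875, 0.008], [-0.875, -0.484, -0.003], [0.006, -0.006, -1.0]]
wrist_force: [0.5, 0.2, 0.3]
gripper_width: 0.635
gripper_force: 0.0
```

Call:
apply_moves:
  moves:
    - [[0,0,0],-6.8]
    - [[0,0,0],-6.8]
    - [[0,0,0],-6.8]
    - [[0,0,0],-6.8]
    - [[0,0,0],-6.8]
  hand: 0.066

```text
time_s: 25.38
tcp_pos: [0.4939, -0.2285, 0.199]
ee_rot: [[0.892, -0.452, -0.0], [-0.452, -0.892, 0.0], [-0.0, -0.0, -1.0]]
wrist_force: [0.2, 0.9, 0.5]
gripper_width: 0.755
gripper_force: 0.0
```

Call:
apply_moves:
  moves:
    - [[0,0,0],-6.8]
    - [[0,0,0],-6.8]
    - [[0,0,0],-6.8]
    - [[0,0,0],-6.8]
    - [[0,0,0],0]

```text
time_s: 25.8
tcp_pos: [0.4939, -0.2285, 0.1989]
ee_rot: [[1.0, 0.002, -0.001], [0.002, -1.0, 0.0], [-0.001, -0.0, -1.0]]
wrist_force: [0.2, 0.4, -0.7]
gripper_width: 0.758
gripper_force: 0.0
```

```bash
python3 d.py straight_cork .060 wrist; python3 g.py wide_round_well .023
```

```text
25.8 [ 0.4939 -0.2285  0.1989] yaw 0.1 [-0.001  0.    -1.   ] 0.7576623898602298 0.0 [ 0.2  0.4 -0.7] j6 97.9
straight_cork wrist 0.59 [278. 189.] (496.5, -228.0) (29.6, 22.9) 0.0
[ 0.494  -0.2286  0.199 ] 0.758114819836841
origin 0.96 [212.184  78.12 ] [ 0.593  -0.1653]
block 0.86 ((592.8009033203125, -168.43048095703125), (81.12218475341797, 80.64114379882812), 76.48167419433594)
grey [211.  75.] [ 593.  -167.5] [58.3 59.3]
grey [192. 158.] [ 514.5 -148. ] [63.4 64.1]
grey [506. 298.] [ 366.7 -474.4] [124.6  70.8]
grey [171. 288.] [ 383.  -120.1] [119.1  36.5]
grey [384. 288.] [ 381.6 -336.1] [116.8  35.3]
grey [ 59. 296.] [370.8  13.7] [112.9  58.6]
```

Cork in place. Now the drip ring, going along y at x 0.494 and then in over the ring.

Call:
apply_moves:
  moves:
    - [[0,-0.0401,0],0]
    - [[0,-0.0401,0],0]
    - [[0,-0.0401,0],0]
    - [[0,-0.0401,0],0]
    - [[0,-0.0401,0],0]

```text
time_s: 26.47
tcp_pos: [0.4938, -0.0265, 0.1994]
ee_rot: [[1.0, -0.002, 0.001], [-0.002, -1.0, 0.0], [0.001, -0.0, -1.0]]
wrist_force: [0.8, 0.0, -0.8]
gripper_width: 0.759
gripper_force: 0.0
```

Call:
apply_moves:
  moves:
    - [[0,-0.0401,0],0]
    - [[-0.036,0,0],0]
    - [[0,0,0.04],0]
    - [[0,0,0.03],0]
    - [[0,0,0],0]

```text
time_s: 26.88
tcp_pos: [0.4536, 0.0113, 0.1251]
ee_rot: [[1.0, -0.002, -0.01], [-0.002, -1.0, -0.002], [-0.01, 0.002, -1.0]]
wrist_force: [-1.0, 0.1, -0.4]
gripper_width: 0.758
gripper_force: 0.0
```

Call:
apply_moves:
  moves:
    - [[0,0,0],0]
    - [[0,0,0],0]

```text
time_s: 27.05
tcp_pos: [0.4596, 0.0122, 0.1305]
ee_rot: [[1.0, -0.0, 0.002], [-0.0, -1.0, -0.0], [0.002, 0.0, -1.0]]
wrist_force: [0.6, -0.5, 1.3]
gripper_width: 0.761
gripper_force: 0.0
```

```bash
python3 d.py drip_ring .013 wrist; python3 d.py drip_ring .009 top;python3 -c "
import cv2
a=cv2.imread('pics/last_wrist.png');cv2.imwrite('pics/w9.png',a)"
```

```text
27.05 [0.4596 0.0122 0.1305] yaw -0.0 [ 0.002 -0.    -1.   ] 0.760683753890738 0.0 [ 0.6 -0.5  1.3] j6 68.1
drip_ring wrist 0.85 [280. 200.] (457.5, 12.7) (42.9, 42.4) 89.9
drip_ring wrist 0.46 [501. 133.] (511.0, -161.0) (59.5, 47.1) 75.2
27.15 [0.4598 0.0123 0.1308] yaw -0.0 [ 0.003  0.001 -1.   ] 0.7548530533309871 0.0 [ 0.6 -0.4 -0.4] j6 68.1
drip_ring top 0.6 [152. 301.] (220.1, 279.7) (41.0, 19.9) 11.0
drip_ring top 0.59 [267. 212.] (442.1, 12.8) (17.4, 44.3) 1.7
```

View pics/w9.png

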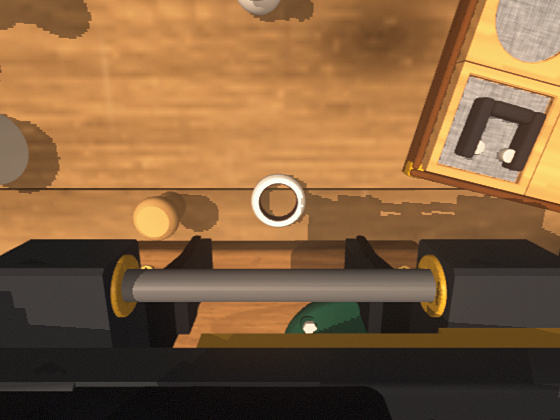

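The picture shows the ring at (279,200), centred between the fingers; the mushroom cork at (156,217) is clear of the left finger. Going down to grip.

Call:
apply_moves:
  moves:
    - [[-0.002,0,0.03],0]
    - [[0,0,0.035],0]
    - [[0,0,0.03],0]
    - [[0,0,0.02],0]
    - [[0,0,0.007],0]

```text
time_s: 27.67
tcp_pos: [0.4548, 0.0114, 0.005]
ee_rot: [[1.0, -0.001, -0.004], [-0.001, -1.0, -0.002], [-0.004, 0.002, -1.0]]
wrist_force: [-0.1, -0.4, 0.7]
gripper_width: 0.759
gripper_force: 0.0
```

Call:
apply_moves:
  moves:
    - [[0,0,0],0]
    - [[0,0,0],0]
    - [[0,0,0],0]

```text
time_s: 27.92
tcp_pos: [0.4576, 0.0125, 0.0086]
ee_rot: [[1.0, 0.0, 0.003], [0.0, -1.0, 0.001], [0.003, -0.001, -1.0]]
wrist_force: [0.2, 0.6, 0.4]
gripper_width: 0.761
gripper_force: 0.0
```

Call:
apply_moves:
  moves:
    - [[0,0,0.0015],0]
    - [[0,0,0],0]
    - [[0,0,0],0]
    - [[0,0,0],0]
    - [[0,0,0],0]
  hand: 0.03

```text
time_s: 28.33
tcp_pos: [0.4563, 0.0121, 0.006]
ee_rot: [[1.0, 0.0, 0.001], [0.0, -1.0, 0.0], [0.001, -0.0, -1.0]]
wrist_force: [-0.6, 0.7, 3.0]
gripper_width: 0.473
gripper_force: 30.0
```

Call:
apply_moves:
  moves:
    - [[0,0,0],0]
    - [[0,0,0],0]
    - [[0,0,0],0]

```text
time_s: 28.58
tcp_pos: [0.4563, 0.0121, 0.006]
ee_rot: [[1.0, 0.0, 0.0], [0.0, -1.0, 0.0], [0.0, -0.0, -1.0]]
wrist_force: [-1.8, 0.1, 4.6]
gripper_width: 0.468
gripper_force: 30.0
```

Call:
apply_moves:
  moves:
    - [[0,0,-0.01],0]
    - [[0,0,-0.03],0]
    - [[0,0,-0.035],0]
    - [[0,0,-0.035],0]
    - [[0,0,-0.03],0]

```text
time_s: 29.0
tcp_pos: [0.4561, 0.0119, 0.1476]
ee_rot: [[1.0, 0.0, 0.001], [0.0, -1.0, 0.0], [0.001, -0.0, -1.0]]
wrist_force: [-0.7, -0.7, -0.2]
gripper_width: 0.475
gripper_force: 29.9
```

```bash
python3 d.py drip_ring .14 wrist scene
```

```text
29.0 [0.4561 0.0119 0.1476] yaw 0.0 [ 0.001  0.    -1.   ] 0.47491947885796515 29.882461583329132 [-0.7 -0.7 -0.2] j6 68.0
drip_ring wrist 0.95 [277. 236.] (461.1, 12.6) (31.5, 45.1) 0.7
drip_ring scene 0.86 [283. 283.] (195.8, 331.4) (31.4, 37.3) 34.4
drip_ring scene 0.8 [291. 321.] (157.8, 380.4) (31.1, 36.6) 34.4
```

Call:
apply_moves:
  moves:
    - [[0.0228,0.03,0],0]
    - [[0.0228,0.03,0],0]
    - [[0.0228,0.03,0],0]
    - [[0.0228,0.03,0],0]
    - [[0.0228,0.03,0],0]

```text
time_s: 29.62
tcp_pos: [0.5696, -0.1394, 0.1429]
ee_rot: [[1.0, -0.0, -0.005], [-0.0, -1.0, 0.0], [-0.005, -0.0, -1.0]]
wrist_force: [1.4, 0.8, 0.6]
gripper_width: 0.469
gripper_force: 29.9
```

Call:
apply_moves:
  moves:
    - [[0.0228,0.03,0],0]
    - [[0,0,0],6.8]
    - [[0,0,0],6.8]
    - [[0,0,0],6.8]
    - [[0,0,0],6.8]

```text
time_s: 30.03
tcp_pos: [0.5915, -0.1683, 0.1423]
ee_rot: [[0.886, -0.463, -0.006], [-0.463, -0.886, 0.001], [-0.006, 0.002, -1.0]]
wrist_force: [-0.0, -0.4, -0.6]
gripper_width: 0.47
gripper_force: 29.9
```

Call:
apply_moves:
  moves:
    - [[0,0,0],6.8]
    - [[0,0,0],6.8]
    - [[0,0,0],6.8]
    - [[0,0,0],6.8]
    - [[0,0,0],6.8]

```text
time_s: 30.45
tcp_pos: [0.5915, -0.1678, 0.1426]
ee_rot: [[0.476, -0.879, -0.005], [-0.879, -0.476, 0.001], [-0.003, 0.004, -1.0]]
wrist_force: [-0.0, -0.8, -0.4]
gripper_width: 0.467
gripper_force: 29.9
```

Call:
apply_moves:
  moves:
    - [[0,0,0],6.8]
    - [[0,0,0.03],0]
    - [[0,0,0],0]
    - [[0,0,0],0]
    - [[0,0,0],0]

```text
time_s: 30.87
tcp_pos: [0.5926, -0.1681, 0.1148]
ee_rot: [[0.375, -0.927, -0.002], [-0.927, -0.375, -0.0], [-0.001, 0.002, -1.0]]
wrist_force: [0.5, 0.0, 0.9]
gripper_width: 0.47
gripper_force: 29.9
```

```bash
python3 g.py wide_round_well .023; python3 d.py drip_ring .12 wrist
```

```text
[ 0.5932 -0.1681  0.1158] 0.47576159139971713
origin 0.77 [277.088 199.92 ] [ 0.5926 -0.168 ]
block 0.75 ((592.5411376953125, -168.361083984375), (82.28130340576172, 80.84962463378906), 76.15660858154297)
grey [331. 117.] [ 575.5 -245.5] [38.3 37.5]
grey [420. 178.] [ 500.9 -226.9] [26.  38.7]
grey [276. 195.] [ 596.6 -175.1] [58.8 41.8]
grey [359. 229.] [ 526.5 -176.8] [36.5 24.8]
grey [366. 281.] [ 508.3 -139.6] [29.5 44.8]
grey [ 39. 282.] [739.8 -38.3] [77.2 28.2]
grey [198. 289.] [624.4 -84.2] [42.4 27.3]
grey [477. 293.] [ 419.4 -162.2] [33.1 88.5]
31.02 [ 0.5935 -0.1681  0.1165] yaw -68.0 [ 0.001 -0.    -1.   ] 0.4750225048467609 29.882502712280257 [0.5 0.  0.5] j6 22.8
drip_ring wrist 0.69 [280. 238.] (596.6, -176.9) (41.7, 29.5) 22.8
```

Call:
apply_moves:
  moves:
    - [[0,0,0.03],0]
    - [[0,0,0.03],0]
    - [[0,0,0.018],0]
    - [[0,0,0.004],0]
    - [[0,0,0],0]

```text
time_s: 31.53
tcp_pos: [0.5923, -0.168, 0.0328]
ee_rot: [[0.375, -0.927, -0.002], [-0.927, -0.375, -0.0], [-0.001, 0.002, -1.0]]
wrist_force: [-0.3, 0.4, -0.1]
gripper_width: 0.47
gripper_force: 29.9
```

Call:
apply_moves:
  moves:
    - [[0,0,0.0015],0]
    - [[0,0,0],0]
    - [[0,0,0],0]
    - [[0,0,0],0]

```text
time_s: 31.87
tcp_pos: [0.5937, -0.168, 0.0335]
ee_rot: [[0.375, -0.927, 0.002], [-0.927, -0.375, -0.0], [0.001, -0.002, -1.0]]
wrist_force: [-0.1, 0.3, -0.3]
gripper_width: 0.474
gripper_force: 29.9
```

Call:
apply_moves:
  moves:
    - [[0,0,0.0025],0]
    - [[0,0,0],0]
    - [[0,0,0],0]

```text
time_s: 32.12
tcp_pos: [0.5928, -0.168, 0.0297]
ee_rot: [[0.375, -0.927, -0.0], [-0.927, -0.375, 0.0], [-0.0, 0.0, -1.0]]
wrist_force: [-0.3, -0.9, -0.5]
gripper_width: 0.472
gripper_force: 29.9
```

Call:
apply_moves:
  moves:
    - [[0,0,0.001],0]
    - [[0,0,0],0]
    - [[0,0,0],0]

```text
time_s: 32.37
tcp_pos: [0.5931, -0.168, 0.0291]
ee_rot: [[0.375, -0.927, 0.0], [-0.927, -0.375, -0.0], [0.0, -0.0, -1.0]]
wrist_force: [-1.1, -0.0, 3.9]
gripper_width: 0.473
gripper_force: 29.9
```

Call:
apply_moves:
  moves:
    - [[0,0,0],0]
    - [[0,0,0],0]
    - [[0,0,0],0]
    - [[0,0,0],0]
    - [[0,0,0],0]
  hand: 0.062

```text
time_s: 32.78
tcp_pos: [0.5926, -0.1681, 0.0285]
ee_rot: [[0.375, -0.927, -0.001], [-0.927, -0.375, -0.0], [-0.0, 0.001, -1.0]]
wrist_force: [-1.7, -0.5, 1.8]
gripper_width: 0.695
gripper_force: 0.6
```

Call:
apply_moves:
  moves:
    - [[0,0,-0.02],0]
    - [[0,0,-0.04],0]
    - [[0,0,-0.04],0]
    - [[0,0,-0.04],0]
    - [[0,0,-0.04],0]

```text
time_s: 33.2
tcp_pos: [0.5924, -0.168, 0.2104]
ee_rot: [[0.375, -0.927, -0.001], [-0.927, -0.375, 0.0], [-0.0, 0.0, -1.0]]
wrist_force: [0.5, 0.2, 0.2]
gripper_width: 0.71
gripper_force: 0.0
```

Call:
apply_moves:
  moves:
    - [[-0.04,0,-0.01],0]
    - [[-0.04,0,0],0]
    - [[0,0,0],0]
    - [[0,0,0],0]

```text
time_s: 33.53
tcp_pos: [0.5624, -0.0923, 0.2193]
ee_rot: [[0.377, -0.926, 0.001], [-0.926, -0.377, 0.0], [0.0, -0.001, -1.0]]
wrist_force: [0.2, -0.1, -0.4]
gripper_width: 0.711
gripper_force: 0.0
```

```bash
python3 d.py drip_ring .036 wrist; for o in "foil_cutter .039" "straight_cork .06" "pourer .045" "stopper .0" "mushroom_cork .047"; do python3 d.py $o wrist|tail -n +2;done; python3 b.py pics/w10.png
```

```text
33.53 [ 0.5624 -0.0923  0.2193] yaw -67.8 [ 0.001  0.    -1.   ] 0.7113100747668537 0.0 [ 0.2 -0.1 -0.4] j6 15.2
drip_ring wrist 0.71 [279.  96.] (591.9, -167.9) (44.1, 44.1) 4.7
foil_cutter wrist 0.7 [348. 150.] (513.3, -149.1) (48.0, 44.2) 75.3
straight_cork wrist 0.76 [403.  78.] (497.6, -224.0) (34.4, 22.9) 28.8
pourer wrist 0.66 [329.  21.] (573.3, -247.5) (34.7, 23.2) 85.3
stopper wrist 0.49 [185. 250.] (630.1, 27.2) (17.8, 4.9) 66.9
stopper wrist 0.2 [391.  78.] (488.0, -231.7) (88.4, 89.6) 76.2
34.13 [ 0.563  -0.0941  0.2185] [  6.77  16.95  -7.71   0.   -65.36  15.2 ] [[0.374, -0.927, -0.0], [-0.927, -0.374, -0.0], [-0.0, 0.0, -1.0]] [-0.1 -0.7  0.5]
[ 0.589 -0.16   0.38 ]
drip_ring 0.76 [280.3 100.1] [ 0.59   -0.1687]
foil_cutter 0.63 [346.1 151. ] [ 0.5044 -0.1463]
straight_cork 0.68 [396.3  80.5] [ 0.4868 -0.2309]
straight_cork 0.38 [339.6 145.2] [ 0.5135 -0.1494]
pourer 0.95 [326.3  25.7] [ 0.5742 -0.251 ]
stopper 0.56 [201. 253.] [0.6117 0.0245]
wide_round_well 0.86 [273.8 101.3] [ 0.5957 -0.165 ]
wide_square_well 0.64 [339.9 145.1] [ 0.514  -0.1497]
small_round_well 0.77 [392.2  81.1] [ 0.4915 -0.2281]
small_square_well 0.73 [325.   28.8] [ 0.5744 -0.247 ]
```

View pics/w10.png

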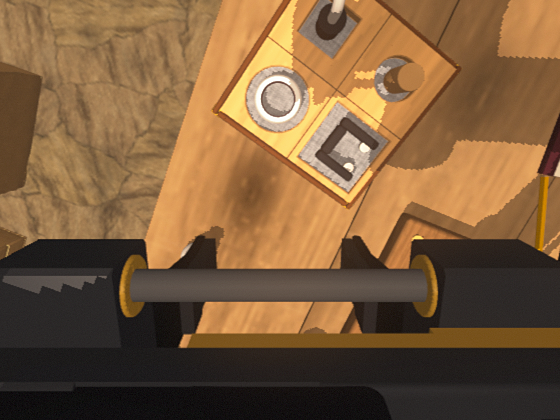

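The last view shows everything placed:
- **Ring:** (278,98), centred in the wide round well.
- **Cutter:** (348,150), flat in the wide square well.
- **Cork:** (403,78), upright.
- **Pourer:** (329,21), upright.

I hand the job in.

```bash
python3 -c "
from h import *
print(r.finish_job())"
```

```text
the job is handed in; nothing more can be done
None
```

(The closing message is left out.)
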